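# Load the sample tube and hold the reader's shutter half open

## Robot

A 6-joint arm with a two-finger parallel gripper is mounted at the origin on the work surface. World frame = base frame: x ahead of the robot, y to its left, z up, the work surface at z = 0. Lengths are in mm, angles in rad, forces in N, time in s.
With the tool pointing down it reaches from about 350 to 775 mm from the base axis. Payload 7.3 kg.
Tool frame: the origin (TCP) lies on the front face of the gripper's body, between the roots of the fingers; the fingertips stand 66 mm ahead of it and the grasp point (between the pads) lies 47 mm ahead of it (bot.tip_extent is the distance from the TCP to the fingertips, in mm); z points along the fingers, y is the line along which they close (so a half turn about z gives the same grasp; the last joint's range is limited). The gripper opens to 92 mm and grips with 3 to 60 N. Pads are 19 mm wide; open, the fingers measure 130 mm over their backs; the gripper's body (75 mm by 190 mm) begins 47 mm behind the grasp point.
Start: joints at [-1.29, 0.342, 1.524, -0, 1.275, -0.146], TCP at [217.351, -477.909, 292.241] pointing down, gripper open.
Joint ranges: [-2.53, 2.53], [-0.77, 2.02], [0.04, 2.7], [-1, 4.14], [0.28, 2.66], [-3.11, 3.11]. Speed limits (rad/s): [2.57, 2.57, 3.14, 3.14, 3.14, 3.14].

## Interface

Orientations are given as [roll, pitch, yaw] about the fixed x, y, z axes, in that order (R = Rz(yaw) Ry(pitch) Rx(roll)).
In Python, from plant import readout, viewer, order, bot gives the robot as it stands.
- The arm moves only by the shell command python3 -m creep 'ROWS'. ROWS is text: rows parted by semicolons, each of 7 numbers parted by spaces: the shift along the world's x, y, z in m, then the turn, a rotation vector about the world's x, y, z in rad, then the opening in per cent of the stroke, from 0 (shut) to 100 (fully open). A call has 1 to 8 rows; each row shifts and turns the commanded pose from where the row before left it; what a row does not reach is not made up. A row lasts 1/12 s, in which the tool goes at most 41.7 mm and 7.16 degrees, less where a joint would pass 70% of its speed; a pose out of reach is approached as far as the arm can. A call is refused whole if a number of a shift passes 0.0417 or a number of a turn 0.125, either way. A call with a gripper value outside its range is refused whole. The fingers move at their own pace and stop on an object; the grip force is fixed at half the most. Time passes only in rows, so rows that do not move let the fingers close. It gives the time, the measured TCP pose, the force, the opening and the grip force at its end, in the units of the state.
- readout.get_obs(): the state, without advancing time (a new reading comes with each control period).
- viewer.capture(name): name is "side" or "top"; returns the picture (420x560x3 uint8, red, green, blue); there is no depth.
- viewer.camera_info(name): a dict with "fx", "fy", "cx", "cy" (pixels), "origin" and "rotation" of the camera in the world. Camera axes: x right, y up, looking along -z (the intrinsics and any distortion apply to the point x, -y, -z); pixel columns grow to the right and rows downward; lengths in mm; the calibration is good to about 2 mm. A picture is of the moment at which its call begins. camera_info takes no time and is no camera call.
- order.close_job(): hands the job in; it is judged then, once.
The state is a dict: "time": time; "joint_positions": joint angles; "dq": joint speeds; "tau": joint torques, N m; "tool_pos": TCP position; "tcp_rot": TCP orientation; "contact_force": force on the tool from outside, world axes, zero at the start; "moment": the same for the moment, N m; "grip_width": finger opening in mm; "finger_force": force on a finger pad.
Only numpy, scipy, OpenCV 4.12 (cv2) and the standard library are available. Lean on these libraries where they do the work, as an engineer would, in place of code of your own. Each camera call takes 0.05 s, during which the arm holds its last target. There are 200 camera calls.

## Task

Take the long sample tube out of the tube block and stand it in the well of the light-scatter reader, right down to the bottom, and let go of it. Then, with the gripper's fingers on the shutter's upright handle, slide the shutter against its spring to the half-travel mark and hold it there: finish while still holding it half open, since it springs shut if let go. Leave the two short tubes in their holes and everything else on the bench where it is.

Things in the scene. Friction and masses are not known exactly. Their poses are not given: they have to be found in the camera images.
- tube_long_mid (a point): the long sample tube: round, 110 mm long overall, 16 mm diameter, its lowest 4 mm tapered to 10 mm; the top 20 mm is a cap of 19 mm diameter; 15 to 40 g. Point on its axis at mid-height (55 mm above its foot), z along the axis towards the cap. It starts upright in one of the three holes of the tube block, told from its neighbours only by its length; it stands 70 mm out of the block, the short ones 35 mm
- rack: tube block, fixed to the table: aluminium, 50 x 160 x 50 mm (x, y, z); origin at the centre of its underside, z up. Three 19 mm wide, 40 mm deep blind holes in a row along its y, at y = -50, 0 and +50 mm
- reader: light-scatter reader, fixed to the table; origin on the table under it, z up. Its x axis goes from the low grey shutter deck (100 x 200 x 50 mm, centred at x = -40 mm) to the dark cell block (70 x 120 x 70 mm, centred at x = +45 mm) that has the well; a lamp barrel sticks out of the cell block to x = 130 mm. The shutter slides along its +y
- well (a point): centre of the mouth of the well in the top of the cell block, 70 mm above the table (60 mm along x from the reader's origin); axes as the reader's. Straight round blind hole, 20 mm wide with a 3 mm chamfer, 45 mm deep: a tube standing on its bottom leaves the long tube's mid-point 10 mm above the mouth
- grip (a point): a point inside the shutter's upright handle, on its centre line, 28 mm above the handle's foot and 17 mm below its top; axes as the reader's. With the shutter closed it lies at x = -45, y = -30 mm from the reader's origin, 83 mm above the table; it moves with the shutter along the reader's +y. About 50 mm is free on both sides of the handle along the slide, above two 6 mm high guide rails
- shutter: the sliding shutter: steel blade 50 x 60 x 4 mm with an upright handle in its middle, a dark flat bar 28 mm (x) by 12 mm (y, along the slide) by 45 mm tall whose foot is 55 mm above the table; origin on the deck under the handle, 50 mm above the table; axes as the reader's
- shutter_travel (a joint): shutter travel in m: 0 closed (where the spring holds it), 0.060 fully open; grows as the blade slides along the reader's +y. The spring pushes it shut all the time: 3 N closed, 9 N at half travel, 15 N fully open; let go, it slides shut. White marks on the dark scale bar at the deck's edge (the reader's -x side) show closed, half (the longer mark, 30 mm from closed) and open, against a pointer on the blade
- tube_a_mid (a point): short capped sample tube, 16 mm diameter, 75 mm long overall, standing in another hole of the tube block; point at its mid-height. Stays in its hole
- tube_b_mid (a point): second short capped tube, the same as the first; point at its mid-height. Stays in its hole
- bottle: amber bottle, 60 mm diameter, 120 mm tall; origin at the centre of its underside. Bystander
- jar: squat jar, 60 mm diameter, 70 mm tall; origin at the centre of its underside. Bystander
- beaker: open glass beaker, 64 mm diameter, 80 mm tall; origin at the centre of its underside. Bystander
- dish: flat clear dish, 86 mm diameter, 15 mm thick; origin at the centre of its underside. Bystander
- slidebox: flat white box, 100 x 80 x 32 mm; origin at the centre of its underside. Bystander
- screwdriver: screwdriver lying flat, 160 mm long, handle towards its own -x. Bystander
- tube_long: the same long tube; origin at the centre of its foot

How it is judged:
By the outcome, as a careful person would: the job done as asked, in the order asked, and still so for the second after the job is handed in, while the arm keeps its last pose, push and grip.
It also fails if it takes over 53 s, if anything falls off the work surface, if the arm or the gripper's body presses on something with over 40 N, if the wrist force passes 120 N, or if a joint passes its speed limit or range.

## Working session

There is one attempt and no reset: what is moved stays moved. The work goes in short steps, Python scripts to look and compute and a shell command to move; the robot and the scene stay as the last step left them, time stands still between calls to the robot, and variables do not carry over. Pictures are saved under pics/ and viewed, at most 10 in all, crops included, and the job is handed in when it is done.

```bash
mkdir -p pics; ls; python3 - <<'E'
from plant import readout, viewer, order, bot
import cv2
for n in("side","top"):
    cv2.imwrite(f"pics/{n}0.png",viewer.capture(n)[:,:,::-1]); print(n,viewer.camera_info(n))
print(readout.get_obs())
E
```

```text
pics
side {'fx': 522.897561664392, 'fy': 522.897561664392, 'cx': 273.33789152086445, 'cy': 207.39204212630736, 'origin': array([ 351.58039822, 1098.00462673,  737.79103957]), 'rotation': array([ 1.03407499e+00,  2.26401249e-03, -2.92542648e+00])}
top {'fx': 390.6309684138638, 'fy': 390.6309684138638, 'cx': 277.789659833415, 'cy': 201.57546053377118, 'origin': array([ 541.22224295,  -14.62874072, 1149.57505145]), 'rotation': array([ 3.75490978e-02, -8.85024724e-04, -1.57043228e+00])}
{'time': 0.1, 'joint_positions': array([-1.29000785e+00,  3.42660456e-01,  1.52489186e+00, -1.84772692e-05,
        1.27540772e+00, -1.45972466e-01]), 'dq': array([-5.02573471e-05, -1.20754633e-03, -1.78488445e-03, -8.27011910e-04,
        1.75895437e-03,  7.39095593e-04]), 'tau': array([ 2.97969935e-03, -4.31999695e+01, -2.44695836e+01,  7.19019002e-02,
        5.25513757e-02, -4.12522070e-05]), 'tool_pos': array([ 217.26568673, -477.64367182,  291.62089653]), 'tcp_rot': array([-3.14023724e+00, -1.81411024e-04,  4.26766207e-01]), 'contact_force': array([-0.71235891, -0.39496086,  1.00284163]), 'moment': array([-0.01655156,  0.01974108, -0.0078712 ]), 'finger_force': 0.0, 'grip_width': 91.8728105053373}
```

View pics/top0.png

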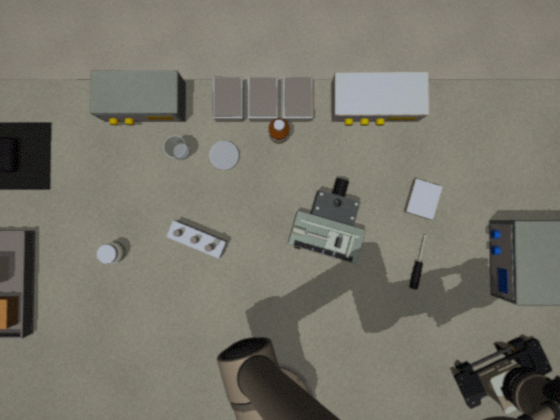

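View pics/side0.png

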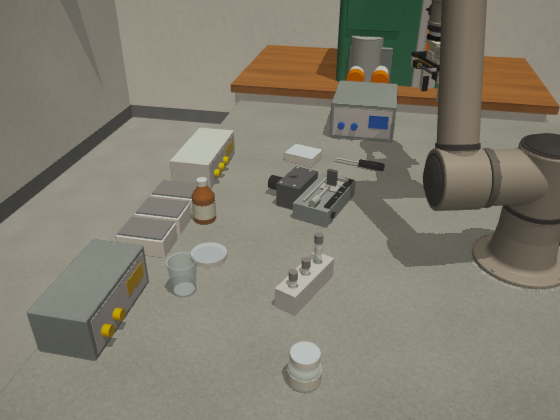

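The top view shows the rack with three caps around (180,232)-(208,246) and the reader around (330,225), with the cell block above the deck. The side view shows the long tube at the rack's far, reader-side end, cap near (319,238). I'll enlarge both.

```bash
python3 - <<'E'
import cv2
t=cv2.imread("pics/top0.png");s=cv2.imread("pics/side0.png")
# top crop x160..370,y170..270 x3.8 ; side crop x260..390,y150..320
c=cv2.resize(t[170:275,160:370],None,fx=3.8,fy=3.8,interpolation=cv2.INTER_CUBIC)
for i in range(160,370,10): cv2.line(c,(int((i-160)*3.8),0),(int((i-160)*3.8),4 if i%50 else 14),(0,0,255),1)
for j in range(170,275,10): cv2.line(c,(0,int((j-170)*3.8)),(4 if j%50 else 14,int((j-170)*3.8)),(0,0,255),1)
cv2.imwrite("pics/topc.png",c)
c=cv2.resize(s[150:310,260:400],None,fx=3.7,fy=3.7,interpolation=cv2.INTER_CUBIC)
for i in range(260,400,10): cv2.line(c,(int((i-260)*3.7),0),(int((i-260)*3.7),4 if i%50 else 14),(0,0,255),1)
for j in range(150,310,10): cv2.line(c,(0,int((j-150)*3.7)),(4 if j%50 else 14,int((j-150)*3.7)),(0,0,255),1)
cv2.imwrite("pics/sidec.png",c)
E
```

```text
(no output)
```

View pics/topc.png

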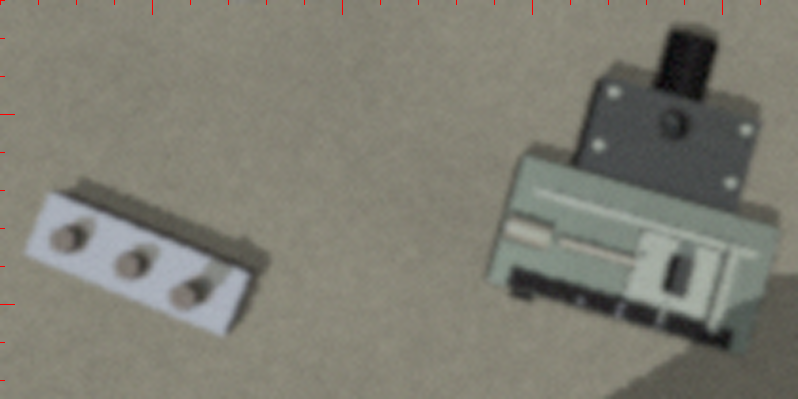

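View pics/sidec.png

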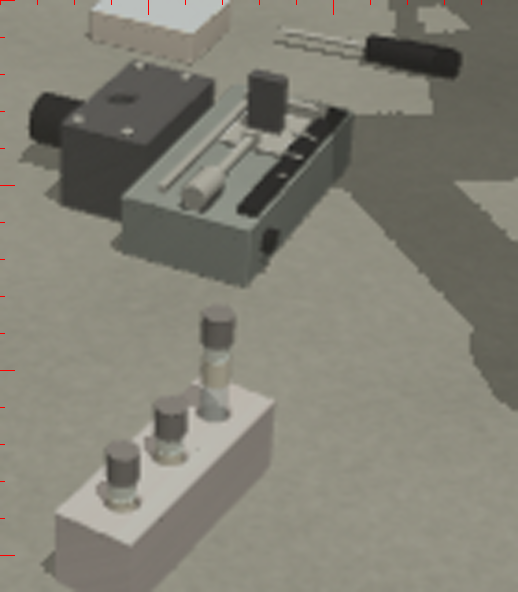

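The top crop shows the rack corners, the well at about (673,124) and the handle at about (684,270). The side crop shows the long tube's cap top at (219,314), the well at (123,99) and the handle top at (268,76), all in crop pixels. Next I fit the rack and reader poses from these points.

```bash
cat > h.py <<'E'
import numpy as np
from scipy.spatial.transform import Rotation as R
from scipy.optimize import least_squares
from plant import viewer
I={n:viewer.camera_info(n) for n in("side","top")}
def proj(n,P):
    i=I[n]; p=(np.atleast_2d(P)-i["origin"])@R.from_euler("xyz",i["rotation"]).as_matrix()
    return np.c_[i["cx"]+i["fx"]*p[:,0]/-p[:,2], i["cy"]+i["fy"]*-p[:,1]/-p[:,2]]
def ray(n,px,z):
    i=I[n]; d=R.from_euler("xyz",i["rotation"]).apply([(px[0]-i["cx"])/i["fx"],-(px[1]-i["cy"])/i["fy"],-1])
    return i["origin"]+d*(z-i["origin"][2])/d[2]
C={"top":(160,170,3.8),"side":(260,150,3.7)}
def full(n,uv): a,b,s=C[n]; return np.array([a+uv[0]/s,b+uv[1]/s])
def W(q,P): c,s=np.cos(q[2]),np.sin(q[2]); P=np.array(P,float); return np.array([q[0]+c*P[0]-s*P[1],q[1]+s*P[0]+c*P[1],P[2]])
def fit(L,q0):
    f=lambda q:np.concatenate([(proj(n,W(q,P))[0]-full(n,uv)) for n,P,uv in L])
    r=least_squares(f,q0,loss="soft_l1"); return r.x,f(r.x).reshape(-1,2)
E
python3 - <<'E'
from h import *
np.set_printoptions(precision=2,suppress=True)
rack=[("top",(25,80,50),(50,192)),("top",(-25,80,50),(25,252)),("top",(-25,-80,50),(228,335)),("top",(25,-80,50),(252,272)),
("side",(25,80,50),(57,515)),("side",(-25,80,50),(133,545)),("side",(-25,-80,50),(275,402)),
("side",(0,-50,120),(219,314)),("side",(0,0,85),(172,404)),("side",(0,50,85),(123,449))]
read=[("top",(80,60,70),(605,82)),("top",(80,-60,70),(758,122)),("top",(60,0,70),(673,124)),("top",(10,100,50),(527,155)),("top",(-90,100,50),(488,280)),("top",(10,-100,50),(778,215)),("top",(-90,-100,50),(740,352)),
("side",(80,60,70),(62,122)),("side",(10,60,70),(138,152)),("side",(10,-60,70),(214,78)),("side",(60,0,70),(123,99)),("side",(10,100,50),(123,198)),("side",(-90,100,50),(250,228)),("side",(-90,-100,50),(353,112)),("side",(-45,-30,100),(268,76))]
for nm,L,q0 in(("rack",rack,[480,230,-.3]),("reader",read,[500,-150,-.25])):
    for sub in("top","side",None):
        q,r=fit([l for l in L if sub in(None,l[0])],q0); print(nm,sub,q)
    print(r.T)
    if nm=="rack": print("long",W(q,(0,-50,0)))
    else: print("well",W(q,(60,0,70)),"grip",W(q,(-45,-30,83)),"y axis",W((0,0,q[2]),(0,1,0)))
print([ray("side",full("side",(219,314)),120), ray("side",full("side",(123,99)),70),ray("top",full("top",(673,124)),70),ray("top",full("top",(183,297)),120)])
E
```

```text
rack top [476.95 212.53  -0.38]
rack side [474.97 220.24  -0.38]
rack None [475.8  216.67  -0.38]
[[-1.12 -1.33 -1.94 -1.54 -0.29 -0.1  -0.13 -0.23 -0.15  0.35]
 [ 0.13  0.9   0.35  0.31 -1.64 -0.75 -1.46 -1.28 -0.72 -0.73]]
long [457.23 170.25   0.  ]
reader top [ 521.79 -163.66   -0.28]
reader side [ 519.96 -156.61   -0.28]
reader None [ 520.92 -161.86   -0.28]
[[-1.42  0.04 -0.42 -2.09 -1.63  0.29  0.69 -0.68  2.01  0.07 -0.65 -0.82
   0.08  0.36 -0.09]
 [-1.76 -0.29  0.12 -0.56  0.8   3.36  1.69 -0.07 -2.31 -0.28 -1.21 -1.57
  -0.32 -1.23 -0.92]]
well [ 578.58 -178.45   70.  ] grip [ 469.38 -178.25   83.  ] y axis [0.28 0.96 0.  ]
[array([456.07, 175.  , 120.  ]), array([ 575.49, -171.64,   70.  ]), array([ 578.92, -179.62,   70.  ]), array([457.45, 167.24, 120.  ])]
```

Rack-to-well displacement agrees between the two cameras: (120,-347) within 2 mm. Only a common y offset of a few mm differs, so I'll close the fingers along y to resolve it. Now moving over the long tube.

```bash
python3 -m creep '0.03 0.035 0 0 0 -0.045 100;0.03 0.035 0 0 0 -0.045 100;0.03 0.035 0 0 0 -0.045 100;0.03 0.035 0 0 0 -0.045 100;0.03 0.035 0 0 0 -0.045 100;0.03 0.035 0 0 0 -0.045 100;0.03 0.035 0 0 0 -0.045 100;0.03 0.035 0 0 0 -0.045 100'
python3 -m creep '0 0.04 0 0 0 -0.045 100;0 0.04 0 0 0 -0.045 100;0 0.04 0 0 0 -0.045 100;0 0.04 0 0 0 -0.045 100;0 0.04 0 0 0 -0.045 100;0 0.04 0 0 0 -0.045 100;0 0.04 0 0 0 -0.045 100;0 0.04 0 0 0 -0.045 100'
python3 -m creep '0 0.03 0 0 0 0 100;0 0.015 0 0 0 0 100;0 0 0 0 0 0 100'
```

```text
time: 0.77
tool_pos: [435.1, -222.9, 292.1]
tcp_rot: [-3.141, 0.0, 0.064]
contact_force: [1.5, -1.3, -0.1]
grip_width: 91.8
finger_force: 0.0
time: 1.43
tool_pos: [433.6, 97.1, 292.1]
tcp_rot: [3.141, 0.0, -0.296]
contact_force: [0.6, -0.2, 0.3]
grip_width: 92.1
finger_force: 0.0
time: 1.68
tool_pos: [433.7, 142.9, 291.9]
tcp_rot: [-3.141, 0.001, -0.289]
contact_force: [-0.1, -0.2, -0.8]
grip_width: 91.7
finger_force: 0.0
```

```bash
python3 -m creep '0.012 0.014 0 0 0 0 70;0.011 0.014 0 0 0 0 70;0 0 -0.03 0 0 0 70;0 0 -0.03 0 0 0 70;0 0 -0.025 0 0 0 70;0 0 0 0 0 0 70'
python3 - <<'E'
from plant import viewer
import cv2,numpy as np
from h import *
t=viewer.capture("top")[:,:,::-1];s=viewer.capture("side")[:,:,::-1]
a=cv2.resize(t[190:280,160:250],(396,396),interpolation=cv2.INTER_CUBIC);b=cv2.resize(s[190:310,250:370],(396,396),interpolation=cv2.INTER_CUBIC)
cv2.imwrite("pics/app.png",np.hstack([a,b]))
E
```

```text
time: 2.18
tool_pos: [454.8, 166.7, 202.8]
tcp_rot: [3.137, 0.008, -0.294]
contact_force: [-0.6, -0.4, -1.3]
grip_width: 64.7
finger_force: 0.0
```

View pics/app.png

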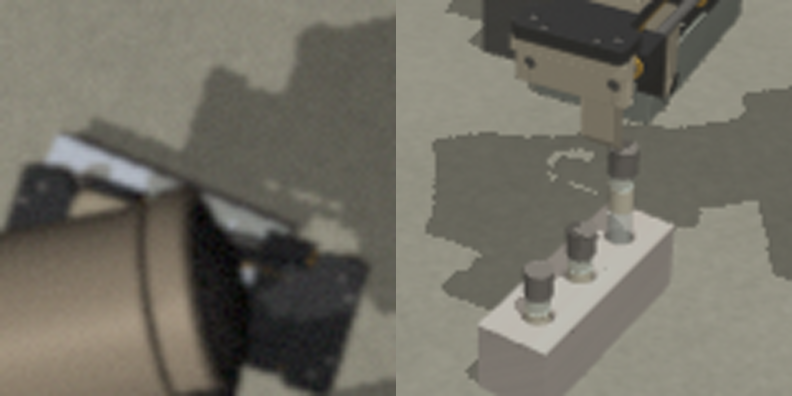

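The top view is blocked by the arm. In the side view the near finger's tip is at about (602,145) and the cap top at (624,148) in composite pixels. I'll compare the finger with its projection to see the camera bias.

```bash
python3 - <<'E'
from h import *
np.set_printoptions(precision=2,suppress=True)
T=np.array([454.8,166.7,202.8]);yw=-.294
d=np.array([-np.sin(yw),np.cos(yw),0]);w=np.array([np.cos(yw),np.sin(yw),0])
for o in(32.3,51.3):
  for k in(-9.5,9.5):
    p=proj("side",T+d*o+w*k-[0,0,66])[0]; print(o,k,(p-[250,190]+.5)*3.3-.5+[396,0])
f=lambda u,v:np.array([250+(u-396+.5)/3.3-.5,190+(v+.5)/3.3-.5])
print(ray("side",f(624,148),120))
print(proj("side",[457,171,120])[0])
E
```

```text
32.3 -9.5 [622.49 149.09]
32.3 9.5 [595.1  140.95]
51.3 -9.5 [609.45 164.06]
51.3 9.5 [581.79 155.7 ]
[457.19 173.82 120.  ]
[319.02 233.79]
```

```bash
python3 -m creep '0.002 0.005 0 0 0 0 70;0 0 -0.025 0 0 0 70;0 0 -0.02 0 0 0 70;0 0 0 0 0 0 70;0 0 0 0 0 0 70'
python3 -m creep '0 0 0 0 0 0 40;0 0 0 0 0 0 30;0 0 0 0 0 0 22;0 0 0 0 0 0 22;0 0 0 0 0 0 10;0 0 0 0 0 0 10;0 0 0 0 0 0 10;0 0 0 0 0 0 10'
```

```text
time: 2.7
tool_pos: [459.8, 173.3, 163.3]
tcp_rot: [-3.141, -0.001, -0.293]
contact_force: [-0.1, 0.3, 1.4]
grip_width: 64.2
finger_force: 0.0
time: 3.37
tool_pos: [459.3, 173.2, 162.3]
tcp_rot: [3.141, 0.0, -0.293]
contact_force: [-0.4, -0.1, 0.5]
grip_width: 18.3
finger_force: 30.0
```

```bash
python3 -m creep '0 0 0.01 0 0 0 10;0 0 0.015 0 0 0 10;0 0 0.02 0 0 0 10;0 0 0.02 0 0 0 10;0 0 0.02 0 0 0 10;0 0 0.02 0 0 0 10;0 0 0.02 0 0 0 10;0 0 0 0 0 0 10'
python3 - <<'E'
from plant import viewer
import cv2,numpy as np
cv2.imwrite("pics/lift.png",cv2.resize(viewer.capture("side")[120:320,240:400,::-1],None,fx=3,fy=3,interpolation=cv2.INTER_CUBIC))
E
```

```text
time: 4.03
tool_pos: [460.6, 173.5, 290.9]
tcp_rot: [-3.138, -0.006, -0.293]
contact_force: [1.3, 0.9, -0.0]
grip_width: 18.4
finger_force: 30.0
```

View pics/lift.png

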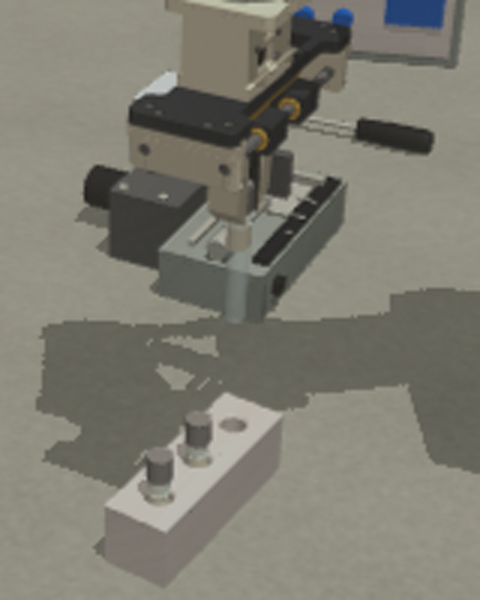

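The tube is lifted and hangs straight, foot at about (237,317). Its empty hole is at (233,424) in the crop. I'll check both against the tool position.

```bash
python3 - <<'E'
from h import *
np.set_printoptions(precision=2,suppress=True)
f=lambda u,v:np.array([240+(u+.5)/3-.5,120+(v+.5)/3-.5])
g=lambda u,v:np.array([260+(u+.5)/3.7-.5,150+(v+.5)/3.7-.5])
for z in(138,139,140):print("foot",z,ray("side",f(237,317),z))
h=ray("side",f(233,424),50);w=ray("side",g(123,99),70);print("hole",h,"well",w,w-h)
w2=[ray("side",g(*c),70) for c in((62,122),(214,78),(138,60),(138,152))];print(w2)
E
```

```text
foot 138 [459.22 166.08 138.  ]
foot 139 [459.04 167.63 139.  ]
foot 140 [458.86 169.19 140.  ]
hole [457.37 173.54  50.  ] well [ 576.88 -173.59   70.  ] [ 119.51 -347.13   20.  ]
[array([ 613.9 , -128.15,   70.  ]), array([ 515.23, -222.53,   70.  ]), array([ 577.54, -240.94,   70.  ]), array([551.39, -95.1 ,  70.  ])]
```

```bash
python3 -m creep '0.01 -0.029 0 0 0 0 10;0.01 -0.029 0 0 0 0 10;0.01 -0.029 0 0 0 0 10;0.01 -0.029 0 0 0 0 10;0.01 -0.029 0 0 0 0 10;0.01 -0.029 0 0 0 0 10;0.01 -0.029 0 0 0 0 10;0.01 -0.029 0 0 0 0 10'
python3 -m creep '0.01 -0.029 0 0 0 0 10;0.01 -0.029 0 0 0 0 10;0.01 -0.029 0 0 0 0 10;0.009 -0.028 0 0 0 0 10;0 0 0 0 0 0 10;0 0 -0.02 0 0 0 10;0 0 -0.02 0 0 0 10;0 0 0 0 0 0 10'
python3 - <<'E'
from plant import viewer
import cv2,numpy as np
t=viewer.capture("top")[:,:,::-1];s=viewer.capture("side")[:,:,::-1]
a=cv2.resize(t[160:280,280:400],(396,396),interpolation=cv2.INTER_CUBIC);b=cv2.resize(s[140:240,250:350],(396,396),interpolation=cv2.INTER_CUBIC)
cv2.imwrite("pics/well.png",np.hstack([a,b]))
E
```

```text
time: 4.75
tool_pos: [539.1, -60.2, 285.6]
tcp_rot: [3.141, 0.003, -0.293]
contact_force: [0.9, -0.5, -0.3]
grip_width: 18.0
finger_force: 30.0
time: 5.42
tool_pos: [576.1, -172.8, 241.8]
tcp_rot: [-3.14, 0.01, -0.294]
contact_force: [-1.1, 0.1, -0.5]
grip_width: 18.2
finger_force: 30.0
```

View pics/well.png

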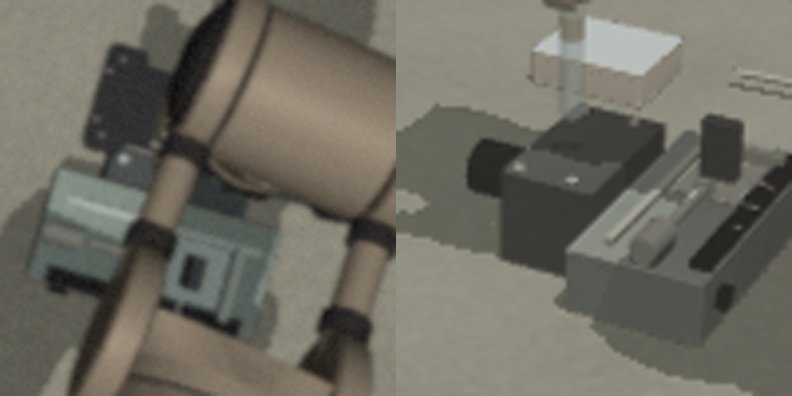

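In the side view the tube foot is near (571,117) and the well at (568,146), so the tube is about 1.5 mm short in x. I'll correct that and lower it while watching the force.

```bash
python3 -m creep '0.002 0 0 0 0 0 10;0 0 -0.01 0 0 0 10;0 0 -0.008 0 0 0 10;0 0 -0.006 0 0 0 10;0 0 -0.004 0 0 0 10;0 0 0 0 0 0 10;0 0 0 0 0 0 10'
```

```text
time: 6.1
tool_pos: [580.2, -173.9, 219.0]
tcp_rot: [3.141, 0.0, -0.293]
contact_force: [0.7, -0.4, -0.3]
grip_width: 17.9
finger_force: 30.0
```

```bash
python3 -m creep '0 0 -0.004 0 0 0 10;0 0 -0.004 0 0 0 10;0 0 -0.004 0 0 0 10;0 0 0 0 0 0 10;0 0 0 0 0 0 10'
```

```text
time: 6.52
tool_pos: [580.0, -174.0, 206.6]
tcp_rot: [3.141, 0.001, -0.293]
contact_force: [-0.3, -1.7, -2.1]
grip_width: 18.3
finger_force: 30.0
```

```bash
python3 -m creep '0 0 -0.004 0 0 0 10;0 0 -0.004 0 0 0 10;0 0 -0.004 0 0 0 10;0 0 0 0 0 0 10;0 0 0 0 0 0 10'; python3 -m creep '0 0 -0.004 0 0 0 10;0 0 -0.004 0 0 0 10;0 0 0 0 0 0 10;0 0 0 0 0 0 10'
```

```text
time: 6.93
tool_pos: [580.0, -173.9, 194.5]
tcp_rot: [3.141, 0.001, -0.293]
contact_force: [-0.9, -4.9, -3.6]
grip_width: 18.1
finger_force: 30.0
time: 7.27
tool_pos: [580.1, -174.1, 186.7]
tcp_rot: [3.141, 0.0, -0.293]
contact_force: [-0.0, -5.5, -1.3]
grip_width: 18.2
finger_force: 30.0
```

Going in, with a -5 N side force along y. I'll ease that by shifting -y, then finish the descent.

```bash
python3 -m creep '0 -0.0015 0 0 0 0 10;0 0 0 0 0 0 10;0 0 -0.003 0 0 0 10;0 0 -0.003 0 0 0 10;0 0 0 0 0 0 10;0 0 0 0 0 0 10'; python3 -m creep '0 0 -0.002 0 0 0 10;0 0 -0.0015 0 0 0 10;0 0 0 0 0 0 10;0 0 0 0 0 0 10'
```

```text
time: 7.77
tool_pos: [580.1, -175.1, 180.6]
tcp_rot: [-3.141, 0.001, -0.293]
contact_force: [-0.2, -2.2, -1.3]
grip_width: 18.3
finger_force: 30.0
time: 8.1
tool_pos: [580.2, -175.2, 177.5]
tcp_rot: [-3.141, 0.0, -0.293]
contact_force: [-0.3, -2.0, 0.5]
grip_width: 18.4
finger_force: 30.0
```

```bash
python3 -m creep '0 -0.001 -0.0015 0 0 0 10;0 0 0 0 0 0 10;0 0 0 0 0 0 10'; python3 -m creep '0 0 -0.0015 0 0 0 10;0 0 0 0 0 0 10;0 0 0 0 0 0 10'
```

```text
time: 8.35
tool_pos: [580.8, -176.1, 177.2]
tcp_rot: [-3.141, -0.002, -0.293]
contact_force: [-0.3, 0.2, 5.6]
grip_width: 18.5
finger_force: 30.0
time: 8.6
tool_pos: [581.4, -176.3, 177.1]
tcp_rot: [-3.141, -0.004, -0.293]
contact_force: [-0.7, 0.5, 11.3]
grip_width: 17.6
finger_force: 30.0
```

Bottom reached: 11 N upward at TCP z 177, where the geometry predicts it. Releasing and rising.

```bash
python3 -m creep '0 0 0.002 0 0 0 10;0 0 0 0 0 0 30;0 0 0 0 0 0 50;0 0 0 0 0 0 60;0 0 0 0 0 0 60;0 0 0.01 0 0 0 60;0 0 0.03 0 0 0 60;0 0 0.03 0 0 0 60'; python3 -m creep '0 0 0.02 0 0 0 60;-0.02 0 0 0 0 0 60;-0.03 0 0 0 0 0 60;-0.03 0 0 0 0 0 60;-0.03 0 0 0 0 0 60;0 0 0 0 0 0 60;0 0 0 0 0 0 60'
python3 - <<'E'
from plant import viewer
import cv2,numpy as np
cv2.imwrite("pics/rel_t.png",viewer.capture("top")[:,:,::-1]);cv2.imwrite("pics/rel_s.png",viewer.capture("side")[:,:,::-1])
t=cv2.imread("pics/rel_t.png");s=cv2.imread("pics/rel_s.png")
a=cv2.resize(t[160:280,280:400],(396,396),interpolation=cv2.INTER_CUBIC);b=cv2.resize(s[120:220,250:350],(396,396),interpolation=cv2.INTER_CUBIC)
cv2.imwrite("pics/rel.png",np.hstack([a,b]))
E
```

```text
time: 9.27
tool_pos: [579.7, -176.0, 246.7]
tcp_rot: [-3.141, 0.004, -0.293]
contact_force: [1.1, 0.2, -0.4]
grip_width: 54.2
finger_force: 0.0
time: 9.85
tool_pos: [469.6, -176.4, 267.8]
tcp_rot: [3.141, -0.001, -0.294]
contact_force: [1.2, 0.2, -0.3]
grip_width: 55.2
finger_force: 0.0
```

View pics/rel.png

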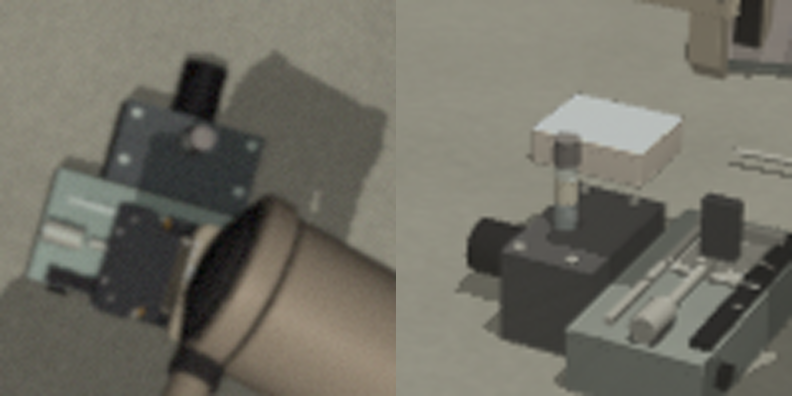

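The tube stands upright in the well, cap at (567,140) in the side crop, clear of the hand. Handle grip works out to about (470,-176) relative to the seated tube, and the TCP is already above it. Lowering onto the handle.

```bash
python3 - <<'E'
from h import *
np.set_printoptions(precision=2,suppress=True)
g=lambda u,v:np.array([260+(u+.5)/3.7-.5,150+(v+.5)/3.7-.5])
print("handle top side",ray("side",g(268,76),100))
f=lambda u,v:np.array([250+(u-396+.5)/3.96-.5,120+(v+.5)/3.96-.5])
print("handle",ray("side",f(721,198),100),"cap",ray("side",f(567,137),135))
E
python3 -m creep '0.001 0 -0.03 0 0 0.01 60;0 0 -0.03 0 0 0 60;0 0 -0.025 0 0 0 60;0 0 0 0 0 0 60;0 0 0 0 0 0 60'
```

```text
handle top side [ 469.72 -174.73  100.  ]
handle [ 471.1  -177.82  100.  ] cap [ 579.11 -178.54  135.  ]
time: 10.37
tool_pos: [471.8, -176.2, 181.1]
tcp_rot: [-3.141, 0.002, -0.283]
contact_force: [1.7, 0.1, 0.7]
grip_width: 55.1
finger_force: 0.0
```

Side-camera rays confirm the handle at (470 ±1, -176 ±1.5). Going down and closing.

```bash
python3 -m creep '0 0 -0.02 0 0 0 60;0 0 -0.015 0 0 0 60;0 0 -0.01 0 0 0 60;0 0 -0.005 0 0 0 60;0 0 0 0 0 0 60;0 0 0 0 0 0 60'
python3 -m creep '0 0 0 0 0 0 40;0 0 0 0 0 0 25;0 0 0 0 0 0 20;0 0 0 0 0 0 15;0 0 0 0 0 0 5;0 0 0 0 0 0 5;0 0 0 0 0 0 5;0 0 0 0 0 0 5'
```

```text
time: 10.87
tool_pos: [471.9, -176.6, 132.6]
tcp_rot: [3.141, -0.001, -0.283]
contact_force: [0.7, -1.7, -0.1]
grip_width: 54.8
finger_force: 0.0
time: 11.53
tool_pos: [471.2, -176.7, 131.8]
tcp_rot: [3.141, -0.0, -0.283]
contact_force: [-1.1, -2.1, 1.1]
grip_width: 11.8
finger_force: 30.0
```

Holding the handle at 11.8 mm width. Sliding along (0.28, 0.96).

```bash
python3 -m creep '0.0014 0.0048 0 0 0 0 5;0.0014 0.0048 0 0 0 0 5;0.0014 0.0048 0 0 0 0 5;0.0014 0.0048 0 0 0 0 5;0.0014 0.0048 0 0 0 0 5;0.0013 0.0048 0 0 0 0 5;0 0 0 0 0 0 5;0 0 0 0 0 0 5'
python3 - <<'E'
from plant import viewer,readout
import cv2,numpy as np
o=readout.get_obs();print(o["tool_pos"],o["contact_force"])
cv2.imwrite("pics/sl_s.png",viewer.capture("side")[:,:,::-1]);cv2.imwrite("pics/sl_t.png",viewer.capture("top")[:,:,::-1])
s0=cv2.imread("pics/side0.png");s=cv2.imread("pics/sl_s.png")
c=lambda i:cv2.resize(i[165:225,305:360],(399,435),interpolation=cv2.INTER_CUBIC)
cv2.imwrite("pics/sl.png",np.hstack([c(s0),c(s)]))
E
```

```text
time: 12.2
tool_pos: [479.4, -148.3, 131.8]
tcp_rot: [3.139, -0.0, -0.282]
contact_force: [-3.0, -8.5, -0.1]
grip_width: 11.8
finger_force: 30.0
[ 479.44215786 -148.33945553  131.80372887] [-2.95943427 -8.52575773 -0.11111795]
```

View pics/sl.png

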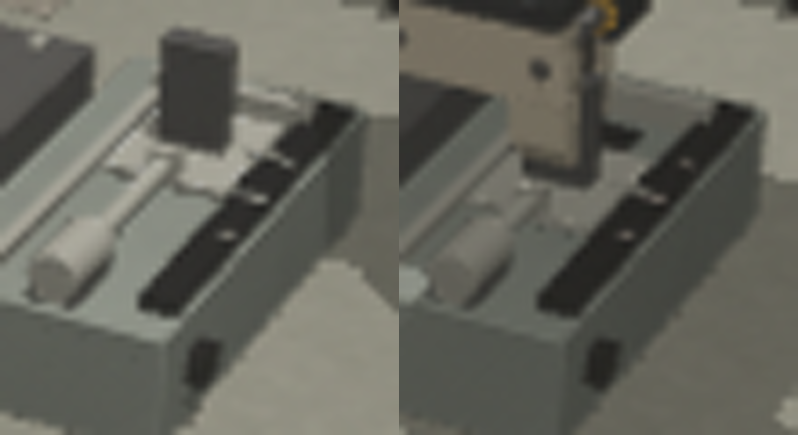

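In the left half (closed) the pointer sits at the closed mark (283,158). In the right half it lines up with the longer half mark at (650,195). The TCP moved 29.5 mm and the 9.0 N force equals the stated half-travel force. I'll add a 0.4 mm nudge and check that it holds.

```bash
python3 -m creep '0.0001 0.0004 0 0 0 0 5;0 0 0 0 0 0 5;0 0 0 0 0 0 5;0 0 0 0 0 0 5;0 0 0 0 0 0 5;0 0 0 0 0 0 5;0 0 0 0 0 0 5;0 0 0 0 0 0 5';python3 -m creep '0 0 0 0 0 0 5;0 0 0 0 0 0 5;0 0 0 0 0 0 5;0 0 0 0 0 0 5'
python3 - <<'E'
from plant import viewer
import cv2,numpy as np
s=viewer.capture("side")[:,:,::-1];t=viewer.capture("top")[:,:,::-1]
a=cv2.resize(s[165:225,305:365],(480,480),interpolation=cv2.INTER_CUBIC);b=cv2.resize(s[150:320,250:350],(282,480),interpolation=cv2.INTER_CUBIC)
cv2.imwrite("pics/fin.png",np.hstack([a,b]))
E
```

```text
time: 12.97
tool_pos: [479.5, -148.3, 131.8]
tcp_rot: [3.139, -0.0, -0.283]
contact_force: [-2.5, -8.3, 0.3]
grip_width: 11.8
finger_force: 30.0
time: 13.3
tool_pos: [479.5, -148.2, 131.8]
tcp_rot: [3.139, -0.0, -0.283]
contact_force: [-3.7, -8.3, -0.3]
grip_width: 11.8
finger_force: 30.0
```

View pics/fin.png

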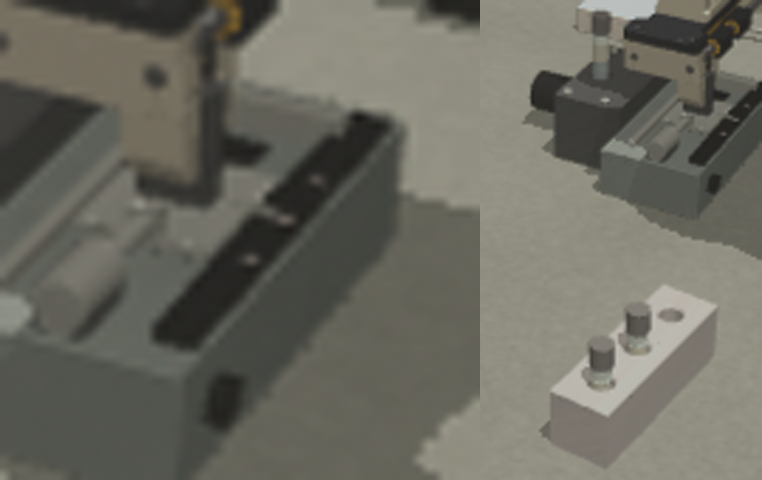

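The pointer at (270,212) meets the half mark at (285,218). The tube stands in the well, both short tubes are in their holes, and force and pose are steady. Handing in.

```bash
python3 -c "
from plant import order
print(order.close_job())"
```

```text
the job is handed in; nothing more can be done
None
```

The long tube is standing on the bottom of the reader's well and released, and the gripper is holding the shutter at the half-travel mark (about 29.6 mm of tool travel, 9 N spring force); the job was handed in at about 13.5 s, and no verdict came back.

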